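# Load the last seed jar and close the sample box

### The job

Finish packing the seed sample box: stand the red-capped jar upright in the box's empty compartment, then put the blue lid on the box, handle up, so that it sits flat and fully home all round. Set both down rather than dropping them, let go, and leave the green-capped jar standing where it is.

Things in the scene. Friction and masses are not known exactly. Their poses are not given: they have to be found in the camera images.
- red_jar: Upright round glass jar with a red screw cap: glass 38 mm across and 28 mm tall, cap above it 40 mm across and 14 mm tall, 42 mm in all, about 0.07 kg. Origin: centre of the underside; z is up along the jar.
- green_jar: Bystander: the same jar with a green cap, standing on the bench. Origin: centre of the underside. It stays where it is.
- box: White open box fixed to the bench: 160 (x) by 136 (y) by 60 mm outside, walls and floor 4 mm. A grey partition 4 mm thick at x = 0, its top 34 mm up, makes two compartments 74 by 128 mm. A black-capped jar, the same size as the others, stands in the -x one; the empty one is at +x, its floor's centre 39 mm along +x and 4 mm up from the origin. Origin: centre of the underside; z up.
- lid: Loose blue lid, 0.2 kg, right way up on the bench: plate 180 (x) by 156 (y) by 6 mm on a lip 132 by 108 by 8 mm that drops inside the box's walls with 10 mm to spare all round. Central black bar handle: 70 (x) by 16 (y) by 34 mm tall. Origin: centre of the lip's underside; plate 8-14 mm, handle 14-48 mm above it. Seated either way round, its origin is 52 mm above the box's.
Things that resemble listed ones, but are neither listed nor needed, are in the scene too. There is more than one size of the lid; the job needs the largest. What is shaped like the red_jar but pink or purple is not meant.

How it is judged:
On the way:
1. the red-capped jar stands upright on the floor of the empty compartment, let go, with the lid not yet on the box (x of red_jar in the frame of box between 0.015 and 0.063 m and y of red_jar in the frame of box between -0.05 and 0.05 m and z of red_jar in the frame of box below 0.008 m and angle between red_jar's own z axis and vertical below 0.17 rad and contact force between the fingers and red_jar below 0.1 N and horizontal distance between lid and box above 0.1 m), for 0.2 s.
At the end, for the whole second after the job is handed in: Red-capped jar upright (within 10 degrees) on the floor of the +x compartment; lid on the box handle up, origin 49 to 54.5 mm above the box's, tilt under 2.3 degrees, centre within 18 mm, turned under 11 degrees; both at rest; green-capped jar upright within 30 mm of its start (x of red_jar in the frame of box between 0.015 and 0.063 m and y of red_jar in the frame of box between -0.05 and 0.05 m and z of red_jar in the frame of box below 0.008 m and angle between each of red_jar, green_jar's own z axis and vertical below 0.17 rad and horizontal distance between lid and box below 0.018 m and z of lid in the frame of box between 0.049 and 0.0545 m and angle between lid's own z axis and vertical below 0.04 rad and angle between the x axis of lid and the x axis of box, either way round below 0.2 rad and linear speed of each of lid, red_jar below 0.02 m/s and distance of green_jar from where it was at the start of the episode below 0.03 m); the robot touches nothing.
It fails at once if the red-capped jar is dropped (falls free at more than 0.7 m/s) (linear speed of red_jar above 0.7 m/s and contact force between the fingers and red_jar below 0.1 N).
It fails at once if the lid is dropped (falls free at more than 0.7 m/s) (linear speed of lid above 0.7 m/s and contact force between the fingers and lid below 0.1 N).
It fails at once if the green-capped jar is moved by more than 30 mm or knocked over (distance of green_jar from where it was at the start of the episode above 0.03 m or angle between green_jar's own z axis and vertical above 0.5 rad).
It also fails if it takes over 58 s, if anything falls off the work surface, if the arm or the gripper's body presses on something with over 40 N, if the wrist force passes 120 N, or if a joint passes its speed limit or range.

### The arm

A 6-joint arm with a two-finger parallel gripper is mounted at the origin on the work surface. World frame = base frame: x ahead of the robot, y to its left, z up, the work surface at z = 0. Lengths are in m, angles in rad, forces in N, time in s.
With the tool pointing down it reaches from about 0.25 to 0.725 m from the base axis. Payload 4 kg.
Tool frame: the origin (TCP) lies midway between the tips of the shut fingers; the grasp point (between the pads) lies 19 mm behind it; z points along the fingers, y is the direction in which the jaws open and shut (so a half turn about z gives the same grasp; the last joint's range is limited). The gripper opens to 85 mm and grips with 20 to 120 N. Pads are 22 mm wide; open, the fingers measure 114 mm over their backs; the gripper's body (76 mm by 85 mm) begins 54 mm behind the grasp point. The pads swing forward as they close: fully open they stand 13 mm farther back than shut.
Start: joints at [-1.266, 0.241, 0.005, 1.335, 0, 1.571], TCP at [0.15, -0.477, 0.231] pointing down, gripper open.
Joint ranges: [-2.72, 2.72], [-1.05, 1.87], [-1.09, 1.28], [-1.99, 2.15], [-1.42, 1.44], [-3.14, 3.14]. Speed limits (rad/s): [2.79, 2.79, 3.14, 3.14, 3.14, 3.14].

### API

Orientations are given as a unit quaternion [x, y, z, w].
In Python, from workcell import get_obs, camera, camera_model, job_done, masks_of gives the robot as it stands.
- The arm moves only by the tool jog_arm, never from a script. Its argument "deltas" is a list that holds one entry, the list of rows, each a list of 7 numbers: the shift along the tool's x, y, z in mm, then the turn, a rotation vector about the tool's x, y, z in degrees, then the finger opening in mm, from 0 to 85.4. A call has 1 to 5 rows; each row shifts and turns the pose as measured when the row begins, along the tool's axes as they then stand; what a row does not reach is not made up. A row lasts 1/10 s, in which the tool goes at most 50 mm and 8.59 degrees, less where a joint would pass 70% of its speed; a pose out of reach is approached as far as the arm can. A call with a gripper value outside its range is refused whole. The fingers move at their own pace and stop on an object; the grip force is fixed at half the most. Time passes only in rows, so rows that do not move let the fingers close. It gives the time, the measured TCP pose, the force and the opening at its end, in the units of the state.
- get_obs(): the state, without advancing time (a new reading comes with each control period).
- camera(name): name is "side" or "top" or "wrist"; returns the picture (480x640x3 uint8, red, green, blue); there is no depth.
- camera_model(name): a dict with "fovy" (degrees; the focal length in pixels is half the picture's height over the tangent of half this angle, whatever the lens; pixels are square), "cx", "cy" (the principal point, pixels), "pose" (4x4, takes a point from camera to world coordinates); the wrist camera has in their place "T_tool_cam" (4x4, takes a point from camera to tool coordinates, whose origin is the TCP and whose axes are the flange's). Camera axes: x right, y down, z forward; pixel columns grow to the right and rows downward; lengths in m; the calibration is good to about 2 mm. A picture is of the moment at which its call begins: read the wrist's pose just before it. camera_model takes no time and is no camera call.
- job_done(): hands the job in, once; it reports no verdict.
Trained networks look in the newest picture that a camera, given by its name, has taken for a name from the list of things; names that differ only in an ending like _2 or _b are one class to them, and where a whole thing is asked for, a point or a joint stands for the part that bears it (a point fixed in the world has none). Each returns a list of dicts, best first, with "conf" (0 to 1); they miss things now and then, are a little off and sometimes report something else, mostly with a low value. They report only what shows in the picture. A call takes as long as a camera call. They do not tell look-alikes from the thing itself.
- masks_of(target, camera): "pixels" (480x640 bool, what is visible of it) and "at" ([column, row] in pixels, amid what is visible of it).
The state is a dict: "clock": time; "joint_pos": joint angles; "joint_vel": joint speeds; "tau": joint torques, N m; "eef_pos": TCP position; "tool_rot": TCP orientation; "ft_force": force on the tool from outside, world axes, zero at the start; "ft_torque": the same for the moment, N m; "grip_width": finger opening in m.
Only numpy, scipy, OpenCV 4.12 (cv2) and the standard library are available. Lean on these libraries where they do the work, as an engineer would, in place of code of your own. Each camera call takes 0.05 s, during which the arm holds its last target. There are 200 camera calls.

## Working session

There is one attempt and no reset: what is moved stays moved. The work goes in short steps, Python scripts to look and compute and a tool call to move; the robot and the scene stay as the last step left them, time stands still between calls to the robot, and variables do not carry over. Pictures are saved under pics/ and viewed, about 8 in all and at most 12, crops included, and the job is handed in when it is done.

Besides the shell and the picture viewer there is one more tool, called by a JSON object that holds its "fn" and its "kwargs". jog_arm: Moves the arm, as the interface text tells. Its arguments: {"type":"object","properties":{"deltas":{"type":"array"}},"required":["deltas"]}

```bash
mkdir -p pics; ls; cat > h.py <<'E'
import numpy as np, cv2
from scipy.spatial.transform import Rotation as R
from workcell import *
def snap(c,fn=None):
    o=get_obs(); im=camera(c)
    if fn: cv2.imwrite('pics/'+fn,im[:,:,::-1])
    return o,im
def cam(c,o=None):
    m=camera_model(c); f=240/np.tan(np.radians(m['fovy'])/2)
    if 'pose' in m: T=np.array(m['pose'])
    else:
        W=np.eye(4); W[:3,:3]=R.from_quat(o['tool_rot']).as_matrix(); W[:3,3]=o['eef_pos']; T=W@np.array(m['T_tool_cam'])
    return f,m['cx'],m['cy'],T
def toz(c,uv,z,o=None):
    f,cx,cy,T=cam(c,o); d=T[:3,:3]@np.array([(uv[0]-cx)/f,(uv[1]-cy)/f,1]); p=T[:3,3]
    return p+d*(z-p[2])/d[2]
def proj(c,P,o=None):
    f,cx,cy,T=cam(c,o); q=T[:3,:3].T@(np.array(P)-T[:3,3]); return [cx+f*q[0]/q[2],cy+f*q[1]/q[2]]
E
python3 - <<'E'
from h import *
o,a=snap('top','top1.png'); 
for n,z in [('red_jar',.042),('green_jar',.042),('box',.06),('lid',.014)]:
    for d in masks_of(n,'top'):
        print(n,round(d['conf'],2),np.round(d['at']),d['pixels'].sum(),toz('top',d['at'],z).round(3))
o,b=snap('side','side1.png')
print(o['clock'],o['eef_pos'],o['tool_rot'],o['grip_width'])
print(cam('top'),cam('side')); print(camera_model('wrist'))
E
```

```text
pics
red_jar 0.68 [306. 236.] 312 [0.497 0.1   0.042]
red_jar 0.58 [348. 217.] 340 [0.534 0.018 0.042]
red_jar 0.58 [393. 236.] 368 [ 0.496 -0.066  0.042]
red_jar 0.23 [351. 259.] 314 [0.453 0.014 0.042]
box 0.85 [476. 217.] 6328 [ 0.531 -0.221  0.06 ]
lid 0.83 [247. 298.] 3983 [0.379 0.216 0.014]
lid 0.75 [238. 192.] 6967 [0.589 0.237 0.014]
lid 0.71 [138. 309.] 3989 [0.358 0.428 0.014]
0.25 [ 0.14998047 -0.47668089  0.23087142] [ 9.88407377e-01  1.51824258e-01 -8.71869927e-05 -4.93468042e-04] 0.08528390558017895
(np.float64(486.88775010784474), 321.09796432623455, 236.46950112603338, array([[-0.00162911, -0.99455201,  0.10422886,  0.39850954],
       [-0.99998773,  0.00210779,  0.0044826 ,  0.06664151],
       [-0.00467787, -0.10422028, -0.99454324,  0.97072416],
       [ 0.        ,  0.        ,  0.        ,  1.        ]])) (np.float64(444.7488896216893), 317.1833627934103, 241.32177124726837, array([[-0.98961997, -0.08699159,  0.11438868,  0.39713555],
       [-0.14233266,  0.70321287, -0.69658673,  0.64677054],
       [-0.01984241, -0.70563739, -0.70829524,  0.63047845],
       [ 0.        ,  0.        ,  0.        ,  1.        ]]))
{'fovy': 69.20542177866064, 'cx': 324.5813432391886, 'cy': 241.1810350778078, 'T_tool_cam': array([[ 2.18718709e-05, -9.46828162e-01, -3.21739695e-01,
         8.38380837e-02],
       [ 9.99999977e-01, -4.77054527e-05,  2.08369491e-04,
        -2.32214300e-04],
       [-2.12638840e-04, -3.21739693e-01,  9.46828139e-01,
        -1.42481214e-01],
       [ 0.00000000e+00,  0.00000000e+00,  0.00000000e+00,
         1.00000000e+00]])}
```

View pics/top1.png

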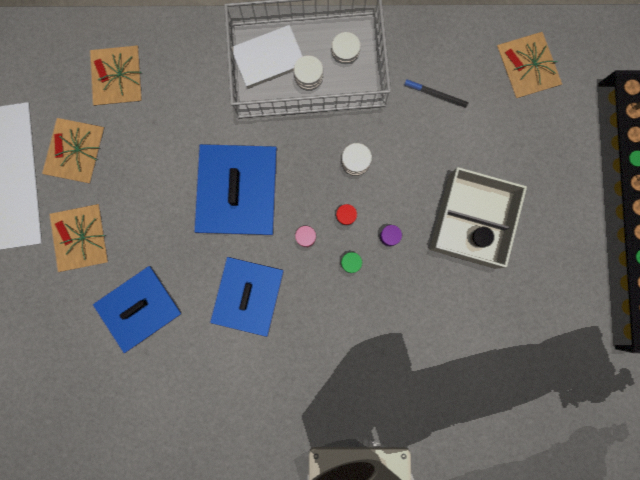

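View pics/side1.png

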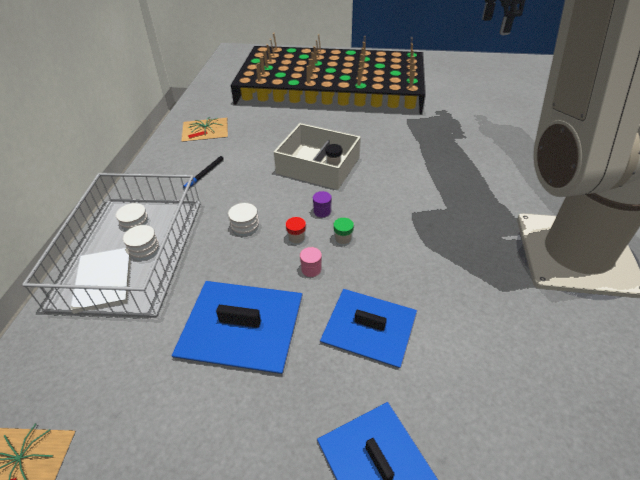

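Top view: red cap (346,214). Look-alikes are pink (306,236) and purple (391,235), with green, the bystander, at (351,262). The largest lid is at (235,190); the smaller ones are at (247,298) and (138,309). In the box at (479,217), the black jar is on the near side and the empty compartment is on the far (+x world) side. Next I'll fit poses and check the choice in a close crop.

```bash
cat >> h.py <<'E'
from scipy.optimize import minimize
def boxpts(lx,ly,z0,z1): return [[sx*lx/2,sy*ly/2,z] for sx in(-1,1) for sy in(-1,1) for z in(z0,z1)]
def cyl(r,z0,z1): return [[r*np.cos(t),r*np.sin(t),z] for t in np.linspace(0,6.28,24) for z in(z0,z1)]
SH=dict(box=boxpts(.16,.136,0,.06),lid=boxpts(.18,.156,.008,.014),jar=cyl(.0195,0,.042))
def fit(views,pts,x0,z=0,yaw=True):
    """views: list of (cam,mask,obs). IoU fit of convex silhouette"""
    pts=np.array(pts)
    def cost(p,full=False):
        a=p[2] if yaw else 0; c,s=np.cos(a),np.sin(a)
        W=pts@np.array([[c,-s,0],[s,c,0],[0,0,1]]).T+[p[0],p[1],z]; L=[]
        for cn,m,o in views:
            q=np.array([proj(cn,w,o) for w in W]).astype(np.float32)
            h=cv2.convexHull(q); im=np.zeros((480,640),np.uint8)
            cv2.fillConvexPoly(im,np.round(h*16).astype(np.int32),255,cv2.LINE_AA,4)
            r=im/255.; L.append(1-np.minimum(r,m).sum()/np.maximum(r,m).sum())
        return L if full else sum(L)
    n=3 if yaw else 2
    S=np.vstack([x0[:n]]+[np.array(x0[:n])+d for d in np.diag([.01,.01,.1][:n])])
    r=minimize(cost,x0[:n],method='Nelder-Mead',options=dict(initial_simplex=S,xatol=1e-5,fatol=1e-5))
    return r.x,cost(r.x,True)
def solid(m):
    c,_=cv2.findContours(m.astype(np.uint8),cv2.RETR_EXTERNAL,cv2.CHAIN_APPROX_NONE)
    out=np.zeros(m.shape,np.uint8); cv2.drawContours(out,[cv2.convexHull(max(c,key=cv2.contourArea))],-1,1,-1); return out.astype(float)
E
python3 - <<'E'
from h import *
o,a=snap('top'); o2,b=snap('side')
G=dict(box=('box',(.531,-.221,-.28)),lid=('lid',(.589,.237,-.05)),red=('red_jar',(.534,.018)),green=('green_jar',(.453,.014)))
from collections import defaultdict
for k,(n,x0) in G.items():
    sh=SH['jar' if 'jar' in n else n]; V=[]
    nn='red_jar' if 'jar' in n else n
    for c in('top','side'):
        e=proj(c,[x0[0],x0[1],np.mean([p[2] for p in sh])])
        ds=masks_of(nn,c)
        if nn=='red_jar': ds+=masks_of('green_jar',c)
        ds=[d for d in ds if np.hypot(*(np.array(d['at'])-e))<15]
        if ds: V.append((c,solid(ds[0]['pixels']),None))
        else: print('none',k,c)
    for v in [[x] for x in V]+[V]:
        r=fit(v,sh,x0,yaw=len(x0)==3); print(k,[x[0] for x in v],r[0].round(4),np.round(r[1],3))
cv2.imwrite('pics/crop1.png',np.hstack([cv2.resize(a[190:290,280:420],(490,350),interpolation=2),cv2.resize(b[180:280,280:360],(280,350),interpolation=2)])[:,:,::-1])
E
```

```text
box ['top'] [ 0.5316 -0.2325 -0.2899] [0.021]
box ['side'] [ 0.5338 -0.2307 -0.2964] [0.03]Traceback (most recent call last):
  File "<stdin>", line 16, in <module>
  File "h.py", line 37, in fit
    r=minimize(cost,x0[:n],method='Nelder-Mead',options=dict(initial_simplex=S,xatol=1e-5,fatol=1e-5))
    res = _minimize_neldermead(fun, x0, args, callback, bounds=bounds,
                               **options)
    fxcc = func(xcc)
    fx = function(np.copy(x), *(wrapper_args + args))
  File "h.py", line 30, in cost
    q=np.array([proj(cn,w,o) for w in W]).astype(np.float32)
                ~~~~^^^^^^^^
  File "h.py", line 18, in proj
    f,cx,cy,T=cam(c,o); q=T[:3,:3].T@(np.array(P)-T[:3,3]); return [cx+f*q[0]/q[2],cy+f*q[1]/q[2]]
              ~~~^^^^^
  File "h.py", line 9, in cam
    m=camera_model(c); f=240/np.tan(np.radians(m['fovy'])/2)
ValueError: time passes only in moves, steps and waits
```

```bash
sed -i 's/^    m=camera_model(c); f=/    m=_cm(c); f=/; s/^def cam(c/import functools\n_cm=functools.lru_cache(None)(camera_model)\ndef cam(c/' h.py
python3 - <<'E'
from h import *
o,a=snap('top'); o2,b=snap('side')
cv2.imwrite('pics/crop1.png',np.hstack([cv2.resize(a[190:290,280:420],(490,350),interpolation=2),cv2.resize(b[180:280,280:360],(280,350),interpolation=2)])[:,:,::-1])
G=dict(box=('box',(.531,-.231,-.28)),lid=('lid',(.589,.237,-.05)),red=('red_jar',(.534,.018)),green=('green_jar',(.453,.014)))
M={(n,c):masks_of(n,c) for n in('box','lid','red_jar') for c in('top','side')}
for k,(n,x0) in G.items():
    sh=SH['jar' if 'jar' in n else n]; V=[]
    nn='red_jar' if 'jar' in n else n
    for c in('top','side'):
        e=proj(c,[x0[0],x0[1],np.mean([p[2] for p in sh])])
        ds=[d for d in M[nn,c] if np.hypot(*(np.array(d['at'])-e))<15]
        if ds: V.append((c,solid(ds[0]['pixels']),None))
        else: print('none',k,c)
    for v in [[x] for x in V]+[V]:
        r=fit(v,sh,x0,yaw=len(x0)==3); print(k,[x[0] for x in v],r[0].round(4),np.round(r[1],3))
print(get_obs()['clock'])
E
```

```text
box ['top'] [ 0.5312 -0.2323 -0.2841] [0.022]
box ['side'] [ 0.5334 -0.2307 -0.2867] [0.028]
box ['top', 'side'] [ 0.5323 -0.2321 -0.2844] [0.026 0.035]
lid ['top'] [ 0.5946  0.242  -0.0345] [0.023]
lid ['side'] [ 0.5969  0.2437 -0.026 ] [0.02]
lid ['top', 'side'] [ 0.5959  0.2428 -0.0314] [0.028 0.027]
red ['top'] [0.5404 0.0217] [0.146]
red ['side'] [0.5423 0.0231] [0.116]
red ['top', 'side'] [0.5417 0.0212] [0.153 0.119]
none green top
green ['side'] [0.4483 0.0122] [0.124]
green ['side'] [0.4483 0.0122] [0.124]
0.9
```

View pics/crop1.png

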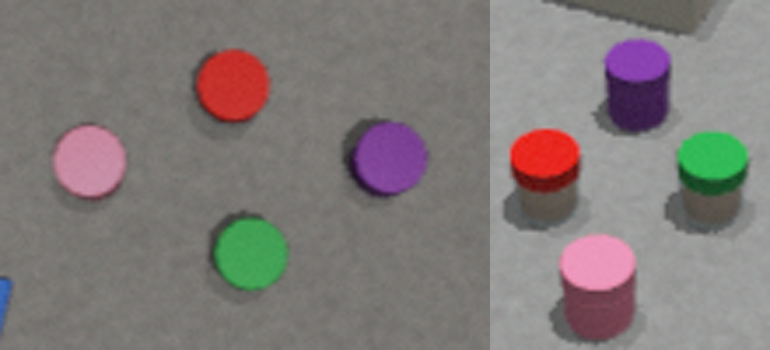

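The crop confirms it: the red item at top (346.6,214.6) is a red cap over glass, while pink and purple are solid-coloured look-alikes. I'll move above it now.

{"fn": "jog_arm", "kwargs": {"deltas": [[[40, -28, 0, 0, 0, 0, 70], [40, -28, 0, 0, 0, 0, 70], [40, -28, 0, 0, 0, 0, 70], [40, -28, 0, 0, 0, 0, 70], [40, -28, 0, 0, 0, 0, 70]]]}}

```text
clock: 1.4
eef_pos: [0.3009, -0.284, 0.2305]
tool_rot: [0.99, 0.144, 0.0, 0.002]
ft_force: [0.9, -0.8, -0.6]
grip_width: 0.0699
```

```bash
python3 -c "
from h import *
o=get_obs();print(o['joint_pos'],o['eef_pos'])"
```

```text
[-7.55386443e-01  6.74003480e-02 -2.04691123e-01  1.29528878e+00
 -1.48866593e-03  2.09619790e+00] [ 0.30090859 -0.28398878  0.23050093]
```

```bash
cat >> h.py <<'E'
def plan(target,yaw,n=None,grip=70):
    """rows (tool axes) to go to world target TCP and tool-x yaw (deg), tool kept pointing down"""
    o=get_obs(); Rm=R.from_quat(o['tool_rot']); p=np.array(o['eef_pos']); d=np.array(target)-p
    y,t=[R.from_euler('z',yaw,degrees=True)*R.from_euler('x',180,degrees=True),None]
    rv=(Rm.inv()*y).as_rotvec(degrees=True)
    k=n or int(np.ceil(max(np.linalg.norm(d)/.048,np.linalg.norm(rv)/8.4,1)))
    print('from',p.round(4),'yaw',np.degrees(np.arctan2(*Rm.as_matrix()[[1,0],0])).round(2),'q6',round(o['joint_pos'][5],2),'F',np.round(o['ft_force'],1),'t',o['clock'],'w',round(o['grip_width'],4))
    for i in range(k):
        s=Rm.inv().apply(d/k)*1000; print([float(round(v,1)) for v in (*s,*(rv/k))]+[grip])
        Rm=Rm*R.from_rotvec(rv/k,degrees=True)
E
python3 -c "
from h import *
plan([.52,.021,.2],163.7)"
```

```text
from [ 0.3009 -0.284   0.2305] yaw 16.62 q6 2.1 F [ 0.9 -0.8 -0.6] t 1.4 w 0.0699
[16.5, -12.8, 1.7, 0.0, 0.0, -8.2, 70]
[18.2, -10.3, 1.7, 0.0, 0.0, -8.2, 70]
[19.4, -7.6, 1.7, 0.0, 0.0, -8.2, 70]
[20.3, -4.8, 1.7, 0.0, 0.0, -8.2, 70]
[20.8, -1.8, 1.7, 0.0, 0.0, -8.2, 70]
[20.8, 1.1, 1.7, 0.0, 0.0, -8.2, 70]
[20.5, 4.1, 1.7, 0.0, 0.0, -8.2, 70]
[19.7, 7.0, 1.7, 0.0, 0.0, -8.2, 70]
[18.5, 9.7, 1.7, 0.0, 0.0, -8.2, 70]
[16.9, 12.2, 1.7, 0.0, 0.0, -8.2, 70]
[15.0, 14.5, 1.7, 0.0, 0.0, -8.2, 70]
[12.8, 16.5, 1.7, 0.0, 0.0, -8.2, 70]
[10.3, 18.1, 1.7, 0.0, 0.0, -8.2, 70]
[7.6, 19.4, 1.7, 0.0, 0.0, -8.2, 70]
[4.8, 20.3, 1.7, 0.0, 0.0, -8.2, 70]
[1.9, 20.8, 1.7, 0.0, 0.0, -8.2, 70]
[-1.1, 20.8, 1.7, 0.0, 0.0, -8.2, 70]
[-4.1, 20.5, 1.7, 0.0, 0.0, -8.2, 70]
```

{"fn": "jog_arm", "kwargs": {"deltas": [[[17, -13, 2, 0, 0, -8.5, 70], [18, -10, 2, 0, 0, -8.5, 70], [20, -8, 2, 0, 0, -8.5, 70], [21, -5, 2, 0, 0, -8.5, 70], [21, -2, 2, 0, 0, -8.5, 70]]]}}

```text
clock: 1.9
eef_pos: [0.3656, -0.1895, 0.2214]
tool_rot: [0.867, 0.499, 0.001, 0.003]
ft_force: [1.1, -0.0, -0.5]
grip_width: 0.0702
```

{"fn": "jog_arm", "kwargs": {"deltas": [[[21, 1, 2, 0, 0, -8.5, 70], [21, 4, 2, 0, 0, -8.5, 70], [20, 7, 2, 0, 0, -8.5, 70], [19, 10, 2, 0, 0, -8.5, 70], [17, 12, 2, 0, 0, -8.5, 70]]]}}

```text
clock: 2.4
eef_pos: [0.4244, -0.0957, 0.2116]
tool_rot: [0.624, 0.782, 0.0, 0.004]
ft_force: [1.3, -0.8, 0.3]
grip_width: 0.0702
```

{"fn": "jog_arm", "kwargs": {"deltas": [[[15, 15, 2, 0, 0, -8.5, 70], [13, 17, 2, 0, 0, -8.5, 70], [10, 18, 2, 0, 0, -8.5, 70], [8, 19, 2, 0, 0, -8.5, 70], [5, 20, 2, 0, 0, -8.5, 70]]]}}

```text
clock: 2.9
eef_pos: [0.4795, -0.0015, 0.2015]
tool_rot: [0.294, 0.956, -0.002, 0.005]
ft_force: [0.2, -0.2, -0.1]
grip_width: 0.0699
```

```bash
python3 -c "
from h import *
plan([.52,.021,.2],163.7)"
```

```text
from [ 0.4795 -0.0015  0.2015] yaw 145.8 q6 0.6 F [ 0.2 -0.2 -0.1] t 2.9 w 0.0699
[-6.9, 13.8, 0.6, -0.0, 0.2, -6.0, 70]
[-8.3, 13.0, 0.6, -0.0, 0.2, -6.0, 70]
[-9.6, 12.0, 0.5, -0.0, 0.2, -6.0, 70]
```

{"fn": "jog_arm", "kwargs": {"deltas": [[[-8, 15, 1, 0, 0.3, -7, 70], [-9, 14, 1, 0, 0.3, -7, 70], [-10, 13, 1, 0, 0.3, -6, 70], [0, 0, 0, 0, 0, 0, 70]]]}}

```text
clock: 3.3
eef_pos: [0.525, 0.0277, 0.1981]
tool_rot: [0.113, 0.994, 0.0, -0.003]
ft_force: [0.3, -0.2, -0.1]
grip_width: 0.0702
```

```bash
python3 - <<'E'
from h import *
o,im=snap('wrist','w1.png')
hsv=cv2.cvtColor(im,cv2.COLOR_RGB2HSV)
m=((hsv[...,0]<6)|(hsv[...,0]>174))&(hsv[...,1]>190)&(hsv[...,2]>150)
n,l,st,c=cv2.connectedComponentsWithStats(m.astype(np.uint8))
i=1+np.argmax(st[1:,4]); print(st[i],c[i]); print('cap top',toz('wrist',c[i],.042,o).round(4))
for d in masks_of('red_jar','wrist'):
    x0=toz('wrist',d['at'],.025,o)[:2]
    r=fit([('wrist',solid(d['pixels']),o)],SH['jar'],x0,yaw=False); print(d['at'],round(d['conf'],2),r[0].round(4),np.round(r[1],3))
plan([.54,.0205,.2],163.7)
E
```

```text
[307 241   1   1   1] [307. 241.]
cap top [0.5392 0.0086 0.042 ]
[322.8, 234.6] 0.68 [0.5419 0.0231] [0.094]
[222.7, 215.4] 0.55 [ 0.5016 -0.0629] [0.054]
from [0.5233 0.0267 0.1982] yaw 166.8 q6 0.28 F [-1.5 -0.2  0.8] t 3.4 w 0.0701
[-17.7, -2.2, -2.0, -0.1, -0.4, 3.1, 70]
```

View pics/w1.png

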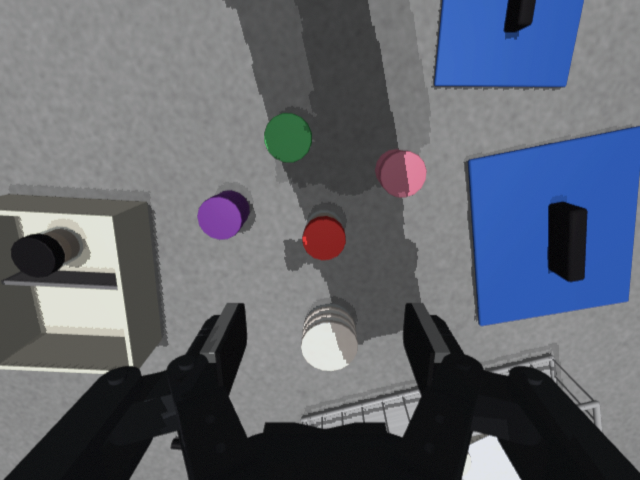

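The wrist picture shows the red cap at (324,238) between purple (222,215), pink (402,173) and green (288,137). The jar is at about (0.5405, 0.0225), and the cameras agree within 2 mm. I'll align and descend.

{"fn": "jog_arm", "kwargs": {"deltas": [[[-18, -2, 15, 0, 0, 3, 70], [-1, 0, 30, 0, 0, 0, 70], [0, 0, 40, 0, 0, 0, 70], [0, 0, 20, 0, 0, 0, 70], [0, 0, 0, 0, 0, 0, 70]]]}}

```text
clock: 3.9
eef_pos: [0.5394, 0.0175, 0.093]
tool_rot: [0.147, 0.989, -0.0, -0.002]
ft_force: [-0.6, -0.5, 0.5]
grip_width: 0.0703
```

```bash
python3 - <<'E'
from h import *
plan([.5405,.0225,.016],163.7)
E
```

```text
from [0.5394 0.0175 0.093 ] yaw 163.06 q6 0.33 F [-0.6 -0.5  0.5] t 3.9 w 0.0703
[0.1, 2.6, 38.5, -0.0, -0.1, -0.3, 70]
[0.1, 2.6, 38.5, -0.0, -0.1, -0.3, 70]
```

{"fn": "jog_arm", "kwargs": {"deltas": [[[0, 5, 30, 0, 0, 0, 70], [0, 1, 25, 0, 0, 0, 70], [0, 0, 15, 0, 0, 0, 70], [0, 0, 5, 0, 0, 0, 70], [0, 0, 0, 0, 0, 0, 70]]]}}

```text
clock: 4.4
eef_pos: [0.5429, 0.0214, 0.0227]
tool_rot: [0.151, 0.989, -0.0, 0.002]
ft_force: [-1.0, 0.3, -0.2]
grip_width: 0.0699
```

```bash
python3 - <<'E'
from h import *
plan([.5405,.0225,.016],163.7)
E
```

```text
from [0.5429 0.0214 0.0227] yaw 162.63 q6 0.34 F [-1.   0.3 -0.2] t 4.4 w 0.0699
[2.6, 0.3, 6.7, 0.0, 0.3, -1.1, 70]
```

{"fn": "jog_arm", "kwargs": {"deltas": [[[3, 1, 6, 0, 0.3, -1, 70], [0, 0, 0, 0, 0, 0, 50], [0, 0, 0, 0, 0, 0, 30], [0, 0, 0, 0, 0, 0, 30], [0, 0, 0, 0, 0, 0, 30]]]}}

```text
clock: 4.9
eef_pos: [0.5436, 0.0232, 0.0214]
tool_rot: [0.142, 0.99, 0.001, 0.004]
ft_force: [-0.4, -0.4, -0.0]
grip_width: 0.0382
```

{"fn": "jog_arm", "kwargs": {"deltas": [[[0, 0, -10, 0, 0, 0, 30], [0, 0, -25, 0, 0, 0, 30], [0, 0, -40, 0, 0, 0, 30], [0, 0, -40, 0, 0, 0, 30], [0, 0, -10, 0, 0, 0, 30]]]}}

```text
clock: 5.4
eef_pos: [0.5401, 0.023, 0.1499]
tool_rot: [0.142, 0.99, 0.0, -0.0]
ft_force: [0.5, -0.3, -0.2]
grip_width: 0.0375
```

```bash
python3 - <<'E'
from h import *
o,im=snap('side'); o2,w=snap('wrist')
cv2.imwrite('pics/lift.png',np.hstack([cv2.resize(im[120:300,240:400],(400,450)),cv2.resize(w[150:480,160:480],(400,450))])[:,:,::-1])
bx=R.from_euler('z',-.2845).apply([.039,0,0])+[.5323,-.2320,0]; print(bx)
plan([bx[0],bx[1],.15],163.7,grip=30)
E
```

```text
[ 0.56973228 -0.24294643  0.        ]
from [0.5391 0.023  0.1474] yaw 163.65 q6 0.33 F [-0.2 -0.5 -1.6] t 5.5 w 0.038
[-17.4, -41.1, -0.5, 0.0, -0.0, -0.0, 30]
[-17.4, -41.1, -0.5, 0.0, -0.0, -0.0, 30]
[-17.4, -41.1, -0.5, 0.0, -0.0, -0.0, 30]
[-17.4, -41.1, -0.5, 0.0, -0.0, -0.0, 30]
[-17.4, -41.1, -0.4, 0.0, -0.0, -0.0, 30]
[-17.3, -41.1, -0.4, 0.0, -0.0, -0.0, 30]
```

View pics/lift.png

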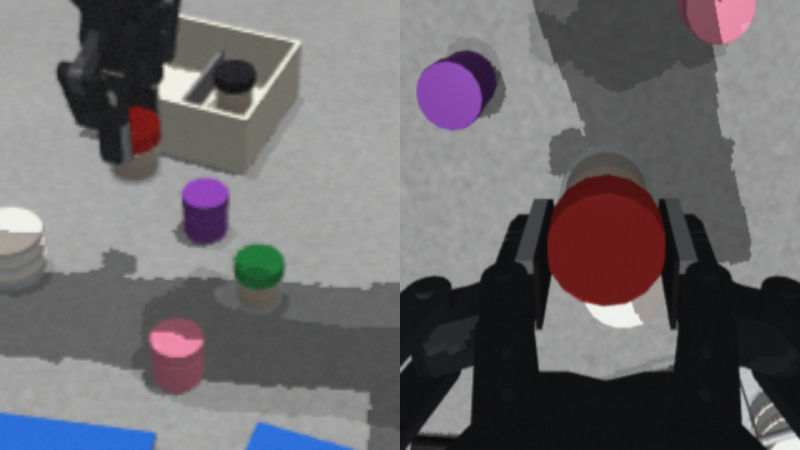

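The jar is gripped by the cap and upright, at (605,240) in the right half, clear of purple and green. I'll carry it to the empty compartment.

{"fn": "jog_arm", "kwargs": {"deltas": [[[-17, -41, 0, 0, 0, 0, 30], [-18, -42, 0, 0, 0, 0, 30], [-18, -42, 0, 0, 0, 0, 30], [-18, -42, 0, 0, 0, 0, 30], [-18, -42, 0, 0, 0, 0, 30]]]}}

```text
clock: 6.0
eef_pos: [0.5629, -0.2011, 0.1381]
tool_rot: [0.135, 0.991, 0.002, -0.008]
ft_force: [0.7, -1.3, -0.9]
grip_width: 0.0377
```

```bash
python3 - <<'E'
from h import *
plan([.5697,-.243,.15],163.7,grip=30)
E
```

```text
from [ 0.5629 -0.2011  0.1381] yaw 164.51 q6 -0.07 F [ 0.7 -1.3 -0.9] t 6.0 w 0.0377
[-17.6, -38.5, -12.3, 0.1, -1.0, 0.8, 30]
```

{"fn": "jog_arm", "kwargs": {"deltas": [[[-12, -25, 0, 0, -0.5, 0.5, 30], [-6, -14, 0, 0, -0.4, 0.4, 30], [0, 0, 0, 0, 0, 0, 30], [0, 0, 0, 0, 0, 0, 30]]]}}

```text
clock: 6.4
eef_pos: [0.5649, -0.249, 0.1288]
tool_rot: [0.147, 0.989, 0.002, -0.007]
ft_force: [0.0, 0.9, -0.4]
grip_width: 0.0374
```

```bash
python3 - <<'E'
from h import *
plan([.5697,-.243,.06],163.7,grip=30)
o,w=snap('wrist')
for d in masks_of('box','wrist'):
    print(d['conf'],d['at'],d['pixels'].sum())
cv2.imwrite('pics/over.png',w[:,:,::-1])
E
```

```text
from [ 0.5649 -0.249   0.1288] yaw 163.1 q6 -0.12 F [ 0.   0.9 -0.4] t 6.4 w 0.0374
[-1.9, 3.5, 34.4, 0.1, -0.4, -0.3, 30]
[-1.7, 3.5, 34.4, 0.1, -0.4, -0.3, 30]
0.94 [348.2, 178.9] 48246
```

View pics/over.png

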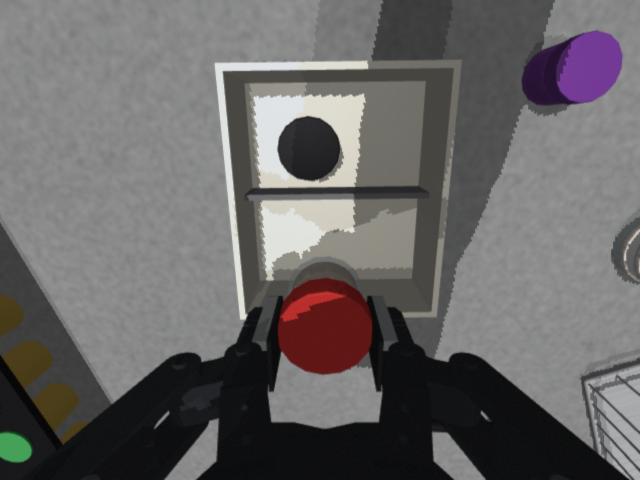

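The box is square to the gripper: rim corners are at about (216,63), (461,60), (243,318) and (438,316). The jar lines up over the far compartment. Lowering.

{"fn": "jog_arm", "kwargs": {"deltas": [[[-2, 6, 15, 0, -0.5, -0.5, 30], [-2, 1, 25, 0, -0.3, 0, 30], [0, 0, 20, 0, 0, 0, 30], [0, 0, 10, 0, 0, 0, 30], [0, 0, 0, 0, 0, 0, 30]]]}}

```text
clock: 7.0
eef_pos: [0.5735, -0.2341, 0.0603]
tool_rot: [0.136, 0.991, 0.001, 0.003]
ft_force: [-1.0, 0.3, -0.9]
grip_width: 0.0382
```

```bash
python3 - <<'E'
from h import *
plan([.5697,-.243,.03],163.7,grip=30)
o,w=snap('wrist','in.png')
for uv in [(216,63),(461,60),(243,318),(438,316)]: pass
E
```

```text
from [ 0.5735 -0.2341  0.0603] yaw 164.37 q6 -0.12 F [-1.   0.3 -0.9] t 7.0 w 0.0382
[1.5, -9.7, 30.2, 0.2, 0.3, 0.7, 30]
```

{"fn": "jog_arm", "kwargs": {"deltas": [[[1, -6, 10, 0, 0.2, 0.5, 30], [0, 0, 10, 0, 0, 0, 30], [0, 0, 4, 0, 0, 0, 30], [0, 0, 0, 0, 0, 0, 30], [0, 0, 0, 0, 0, 0, 30]]]}}

```text
clock: 7.55
eef_pos: [0.5736, -0.2408, 0.0384]
tool_rot: [0.14, 0.99, 0.001, 0.004]
ft_force: [0.1, -0.3, -0.0]
grip_width: 0.0379
```

```bash
python3 - <<'E'
from h import *
plan([.5697,-.243,.025],163.7,grip=30)
E
```

```text
from [ 0.5736 -0.2408  0.0384] yaw 163.85 q6 -0.12 F [ 0.1 -0.3 -0. ] t 7.55 w 0.0379
[3.2, -3.2, 13.4, 0.2, 0.5, 0.2, 30]
```

{"fn": "jog_arm", "kwargs": {"deltas": [[[3, -2, 4, 0, 0.4, 0, 30], [0, 0, 4, 0, 0, 0, 30], [0, 0, 2, 0, 0, 0, 30], [0, 0, 0, 0, 0, 0, 30]]]}}

```text
clock: 7.95
eef_pos: [0.5703, -0.2425, 0.0283]
tool_rot: [0.141, 0.99, 0.001, 0.001]
ft_force: [-0.6, -0.1, -0.7]
grip_width: 0.0378
```

{"fn": "jog_arm", "kwargs": {"deltas": [[[0, 0, 2, 0, 0, 0, 30], [0, 0, 2, 0, 0, 0, 30], [0, 0, 0, 0, 0, 0, 30]]]}}

```text
clock: 8.25
eef_pos: [0.5706, -0.2426, 0.0245]
tool_rot: [0.141, 0.99, 0.001, 0.001]
ft_force: [0.1, -0.3, 0.2]
grip_width: 0.038
```

{"fn": "jog_arm", "kwargs": {"deltas": [[[0, 0, 2, 0, 0, 0, 30], [0, 0, 0, 0, 0, 0, 30]]]}}

```text
clock: 8.45
eef_pos: [0.5709, -0.2426, 0.0251]
tool_rot: [0.141, 0.99, 0.001, 0.002]
ft_force: [-0.0, 0.3, 0.0]
grip_width: 0.038
```

{"fn": "jog_arm", "kwargs": {"deltas": [[[0, 0, 2, 0, 0, 0, 30], [0, 0, 0, 0, 0, 0, 30]]]}}

```text
clock: 8.65
eef_pos: [0.5718, -0.2429, 0.0246]
tool_rot: [0.141, 0.99, 0.001, 0.003]
ft_force: [1.0, -0.9, 0.0]
grip_width: 0.038
```

{"fn": "jog_arm", "kwargs": {"deltas": [[[0, 0, 4, 0, 0, 0, 30], [0, 0, 0, 0, 0, 0, 30]]]}}

```text
clock: 8.85
eef_pos: [0.5728, -0.2433, 0.0254]
tool_rot: [0.141, 0.99, 0.0, 0.005]
ft_force: [-0.5, 0.1, -0.8]
grip_width: 0.0382
```

Z no longer follows, and its height matches bench grip height plus the 4 mm floor, so the jar is on the floor. Releasing and rising.

{"fn": "jog_arm", "kwargs": {"deltas": [[[0, 0, 0, 0, 0, 0, 46], [0, 0, 0, 0, 0, 0, 60], [0, 0, 0, 0, 0, 0, 60], [0, 0, -5, 0, 0, 0, 60], [0, 0, -10, 0, 0, 0, 60]]]}}

```text
clock: 9.35
eef_pos: [0.5711, -0.2426, 0.0375]
tool_rot: [0.141, 0.99, 0.001, 0.003]
ft_force: [0.2, -0.1, 0.1]
grip_width: 0.0601
```

{"fn": "jog_arm", "kwargs": {"deltas": [[[0, 0, -25, 0, 0, 0, 60], [0, 0, -40, 0, 0, 0, 60], [0, 0, -45, 0, 0, 0, 60], [0, 0, -45, 0, 0, 0, 60], [0, 0, -20, 0, 0, 0, 60]]]}}

```text
clock: 9.85
eef_pos: [0.5677, -0.2417, 0.2175]
tool_rot: [0.141, 0.99, 0.002, -0.001]
ft_force: [0.5, -0.6, 0.5]
grip_width: 0.0603
```

```bash
python3 - <<'E'
from h import *
plan([.5959,.2428,.2],178.2,grip=70)
o,w=snap('wrist'); o2,s=snap('side')
cv2.imwrite('pics/placed.png',np.hstack([cv2.resize(w[0:400,80:560],(480,400)),cv2.resize(s[110:200,260:375],(320,400)[:2],interpolation=2)])[:,:,::-1])
c=None
for cn,ob in (('wrist',o),('side',o2)):
  for d in masks_of('red_jar',cn):
    p=toz(cn,d['at'],.04,ob); b=R.from_euler('z',.2845).apply(p-[.5323,-.232,0]); print(cn,round(d['conf'],2),np.round(d['at']),p.round(3),'box frame',b.round(3))
E
```

```text
from [ 0.5677 -0.2417  0.2175] yaw 163.84 q6 -0.12 F [ 0.5 -0.6  0.5] t 9.85 w 0.0603
[9.8, 43.0, 1.8, 0.0, -0.0, -1.3, 70]
[8.8, 43.2, 1.7, 0.0, -0.0, -1.3, 70]
[7.8, 43.4, 1.7, 0.0, -0.0, -1.3, 70]
[6.8, 43.6, 1.7, 0.0, -0.0, -1.3, 70]
[5.8, 43.7, 1.7, 0.0, -0.0, -1.3, 70]
[4.8, 43.9, 1.7, 0.0, -0.0, -1.3, 70]
[3.8, 44.0, 1.7, 0.0, -0.0, -1.3, 70]
[2.8, 44.0, 1.6, 0.0, -0.0, -1.3, 70]
[1.8, 44.1, 1.6, 0.0, -0.0, -1.3, 70]
[0.8, 44.1, 1.6, 0.0, -0.0, -1.3, 70]
[-0.2, 44.1, 1.6, 0.0, -0.0, -1.3, 70]
wrist 0.64 [497.  87.] [ 0.501 -0.069  0.04 ] box frame [-0.075  0.147  0.04 ]
wrist 0.59 [322. 219.] [ 0.571 -0.244  0.04 ] box frame [ 0.041 -0.001  0.04 ]
side 0.67 [303. 146.] [ 0.572 -0.245  0.04 ] box frame [ 0.042 -0.002  0.04 ]
side 0.64 [321. 204.] [ 0.501 -0.043  0.04 ] box frame [-0.083  0.172  0.04 ]
side 0.55 [310. 259.] [0.499 0.112 0.04 ] box frame [-0.129  0.321  0.04 ]
```

View pics/placed.png

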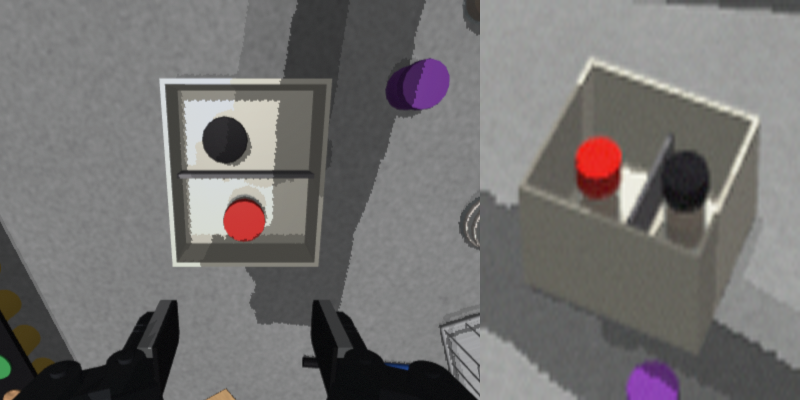

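The red jar stands upright in the +x compartment at box frame (0.041, −0.001). In the left half it's at (245,220) and black is at (225,140). Now the lid.

{"fn": "jog_arm", "kwargs": {"deltas": [[[10, 43, 0, 0, 0, -1.5, 70], [9, 43, 0, 0, 0, -1.5, 70], [8, 43, 0, 0, 0, -1.5, 70], [7, 44, 0, 0, 0, -1.5, 70], [6, 44, 0, 0, 0, -1.5, 70]]]}}

```text
clock: 10.55
eef_pos: [0.5714, -0.0199, 0.2024]
tool_rot: [0.08, 0.997, 0.003, -0.013]
ft_force: [0.4, 0.1, -0.1]
grip_width: 0.0697
```

{"fn": "jog_arm", "kwargs": {"deltas": [[[5, 44, 0, 0, 0, -1.5, 70], [4, 44, 0, 0, 0, -1.5, 70], [3, 44, 0, 0, 0, -1.5, 70], [2, 44, 0, 0, 0, -1.5, 70], [1, 44, 0, 0, 0, -1, 70]]]}}

```text
clock: 11.05
eef_pos: [0.5721, 0.2083, 0.1921]
tool_rot: [0.016, 1.0, 0.002, -0.024]
ft_force: [0.1, -0.7, -0.5]
grip_width: 0.07
```

```bash
python3 - <<'E'
from h import *
plan([.5959,.2428,.2],178.2,grip=70)
E
```

```text
from [0.5721 0.2083 0.1921] yaw 178.12 q6 0.37 F [ 0.1 -0.7 -0.5] t 11.05 w 0.07
[-22.3, 35.3, -8.9, 0.1, -2.7, -0.1, 70]
```

{"fn": "jog_arm", "kwargs": {"deltas": [[[-14, 18, -4, 0, -1.5, 0, 70], [-8, 5, -4, 0, -1, 0, 70], [0, 0, 0, 0, 0, 0, 70], [0, 0, 0, 0, 0, 0, 70]]]}}

```text
clock: 11.45
eef_pos: [0.5902, 0.2358, 0.1905]
tool_rot: [0.012, 1.0, -0.001, -0.009]
ft_force: [-0.1, 0.3, 0.5]
grip_width: 0.0694
```

```bash
python3 - <<'E'
from h import *
plan([.5959,.2428,.06],178.2,grip=70)
o,w=snap('wrist','lid.png')
for d in masks_of('lid','wrist'):
    x0=[*toz('wrist',d['at'],.014,o)[:2],-.03]
    print(round(d['conf'],2),np.round(d['at']),d['pixels'].sum(),[np.round(v,4) for v in fit([('wrist',solid(d['pixels']),o)],SH['lid'],x0)])
# handle: dark blob top face
E
```

```text
from [0.5902 0.2358 0.1905] yaw 178.63 q6 0.4 F [-0.1  0.3  0.5] t 11.45 w 0.0694
[-2.6, 2.5, 43.5, -0.1, -0.3, 0.1, 70]
[-2.3, 2.5, 43.5, -0.1, -0.3, 0.1, 70]
[-2.1, 2.4, 43.5, -0.1, -0.3, 0.1, 70]
0.84 [546.  13.] 1670 [array([0.3263, 0.4251, 0.604 ]), array([0.0235])]
0.67 [296.  25.] 7689 [array([0.3609, 0.1989, 1.1717]), array([0.1948])]
0.64 [336. 216.] 29899 [array([ 0.5973,  0.2439, -0.0337]), array([0.0151])]
```

View pics/lid.png

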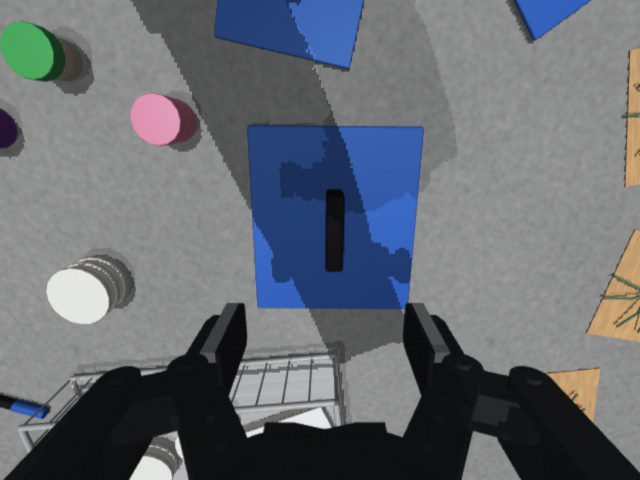

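The largest lid is centred at (336,216), handle (335,230). Its pose is (0.597, 0.244, −1.9°), and all cameras agree. Descending on the handle.

{"fn": "jog_arm", "kwargs": {"deltas": [[[-5, 8, 20, 0, -0.5, 0, 70], [-3, 1, 35, 0, -0.3, 0.2, 70], [-1, 0, 35, 0, 0, 0, 70], [0, 0, 20, 0, 0, 0, 70], [0, 0, 0, 0, 0, 0, 70]]]}}

```text
clock: 12.05
eef_pos: [0.6014, 0.2363, 0.081]
tool_rot: [0.02, 1.0, -0.001, 0.001]
ft_force: [-0.7, -1.2, 0.3]
grip_width: 0.0701
```

```bash
python3 - <<'E'
from h import *
plan([.597,.2437,.021],178.1,grip=70)
E
```

```text
from [0.6014 0.2363 0.081 ] yaw 177.73 q6 0.42 F [-0.7 -1.2  0.3] t 12.05 w 0.0701
[2.4, 3.6, 30.0, -0.0, 0.1, -0.2, 70]
[2.4, 3.6, 30.0, -0.0, 0.1, -0.2, 70]
```

{"fn": "jog_arm", "kwargs": {"deltas": [[[4, 6, 20, 0, 0, 0, 70], [0, 0, 20, 0, 0, 0, 70], [0, 0, 10, 0, 0, 0, 70], [0, 0, 0, 0, 0, 0, 70], [0, 0, 0, 0, 0, 0, 70]]]}}

```text
clock: 12.55
eef_pos: [0.6015, 0.2387, 0.0362]
tool_rot: [0.023, 1.0, 0.0, 0.004]
ft_force: [-0.0, -0.0, 0.0]
grip_width: 0.0699
```

```bash
python3 - <<'E'
from h import *
plan([.597,.2437,.021],178.1,grip=70)
E
```

```text
from [0.6015 0.2387 0.0362] yaw 177.31 q6 0.43 F [-0. -0.  0.] t 12.55 w 0.0699
[4.8, 4.8, 15.1, 0.1, 0.5, -0.8, 70]
```

{"fn": "jog_arm", "kwargs": {"deltas": [[[5, 5, 8, 0, 0.5, -0.8, 70], [1, 1, 5, 0, 0, 0, 70], [0, 0, 0, 0, 0, 0, 70], [0, 0, 0, 0, 0, 0, 70]]]}}

```text
clock: 12.95
eef_pos: [0.5976, 0.2463, 0.0258]
tool_rot: [0.016, 1.0, 0.002, 0.002]
ft_force: [0.5, 0.5, 0.5]
grip_width: 0.0701
```

```bash
python3 - <<'E'
from h import *
plan([.597,.2437,.021],178.1,grip=70)
E
```

```text
from [0.5976 0.2463 0.0258] yaw 178.17 q6 0.42 F [0.5 0.5 0.5] t 12.95 w 0.0701
[0.5, -2.6, 4.8, 0.2, 0.2, 0.1, 70]
```

{"fn": "jog_arm", "kwargs": {"deltas": [[[0, -2, 3, 0, 0, 0, 60], [0, 0, 0, 0, 0, 0, 40], [0, 0, 0, 0, 0, 0, 25], [0, 0, 0, 0, 0, 0, 8], [0, 0, 0, 0, 0, 0, 8]]]}}

```text
clock: 13.45
eef_pos: [0.598, 0.2443, 0.0232]
tool_rot: [0.016, 1.0, 0.002, 0.003]
ft_force: [0.4, 1.4, 1.1]
grip_width: 0.0149
```

{"fn": "jog_arm", "kwargs": {"deltas": [[[0, 0, 0, 0, 0, 0, 8], [0, 0, -8, 0, 0, 0, 8], [0, 0, -15, 0, 0, 0, 8], [0, 0, -25, 0, 0, 0, 8], [0, 0, -25, 0, 0, 0, 8]]]}}

```text
clock: 13.95
eef_pos: [0.5929, 0.2421, 0.0926]
tool_rot: [0.016, 1.0, -0.001, -0.004]
ft_force: [1.1, 0.0, -1.3]
grip_width: 0.0152
```

{"fn": "jog_arm", "kwargs": {"deltas": [[[0, 0, -30, 0, 0, 0, 8], [0, 0, -30, 0, 0, 0, 8], [0, 0, -20, 0, 0, 0, 8], [0, 0, 0, 0, 0, 0, 8]]]}}

```text
clock: 14.35
eef_pos: [0.5942, 0.2424, 0.1802]
tool_rot: [0.016, 1.0, -0.0, -0.002]
ft_force: [0.3, -0.6, -1.3]
grip_width: 0.0151
```

```bash
python3 - <<'E'
from h import *
plan([.5323,-.232,.19],163.7,grip=8,n=12)
o,w=snap('wrist','held.png')
for d in masks_of('lid','wrist'):
    if d['pixels'].sum()>5000:
        z=o['eef_pos'][2]-.0232; x0=[*o['eef_pos'][:2],-.03]
        print(round(d['conf'],2),np.round(d['at']),d['pixels'].sum(),np.array(o['eef_pos']).round(4),[np.round(v,4) for v in fit([('wrist',solid(d['pixels']),o)],SH['lid'],x0,z=z)])
E
```

```text
from [0.5942 0.2424 0.1802] yaw 178.17 q6 0.42 F [ 0.3 -0.6 -1.3] t 14.35 w 0.0151
[3.9, -39.7, -0.8, -0.0, -0.0, 1.2, 8]
[3.1, -39.8, -0.8, -0.0, -0.0, 1.2, 8]
[2.2, -39.8, -0.8, -0.0, -0.0, 1.2, 8]
[1.4, -39.8, -0.8, -0.0, -0.0, 1.2, 8]
[0.5, -39.9, -0.8, -0.0, -0.0, 1.2, 8]
[-0.3, -39.9, -0.8, -0.0, -0.0, 1.2, 8]
[-1.1, -39.9, -0.8, -0.0, -0.0, 1.2, 8]
[-2.0, -39.8, -0.8, -0.0, -0.0, 1.2, 8]
[-2.8, -39.8, -0.8, -0.0, -0.0, 1.2, 8]
[-3.6, -39.7, -0.8, -0.0, -0.0, 1.2, 8]
[-4.5, -39.6, -0.8, -0.0, -0.0, 1.2, 8]
[-5.3, -39.5, -0.8, -0.0, -0.0, 1.2, 8]
0.95 [285.  19.] 6469 [0.5942 0.2424 0.1802] [array([ 0.5942,  0.2424, -0.03  ]), array([1.])]
0.6 [325. 223.] 85495 [0.5942 0.2424 0.1802] [array([ 0.5939,  0.2426, -0.0304]), array([0.1072])]
```

View pics/held.png

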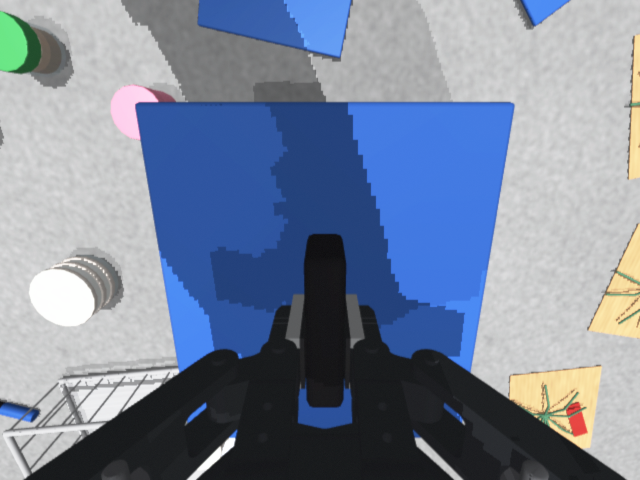

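The lid is held level and square by the middle of its handle (325,320). Carrying it to the box.

{"fn": "jog_arm", "kwargs": {"deltas": [[[4, -38, -2, 0, -0.2, 1.2, 8], [3, -39, -3, 0, -0.2, 1.2, 8], [2, -39, -3, 0, -0.2, 1.2, 8], [1, -39, -3, 0, -0.2, 1.2, 8], [0, -39, -3, 0, -0.2, 1.2, 8]]]}}

```text
clock: 14.95
eef_pos: [0.5619, 0.0479, 0.1786]
tool_rot: [0.065, 0.998, -0.004, -0.005]
ft_force: [-0.1, 0.7, -1.4]
grip_width: 0.015
```

{"fn": "jog_arm", "kwargs": {"deltas": [[[0, -40, -3, 0, -0.2, 1.2, 8], [-1, -40, -3, 0, -0.2, 1.2, 8], [-2, -40, -3, 0, -0.2, 1.2, 8], [-3, -40, -3, 0, -0.2, 1.2, 8], [-4, -35, -3, 0, -0.2, 1.2, 8]]]}}

```text
clock: 15.45
eef_pos: [0.5292, -0.153, 0.1841]
tool_rot: [0.119, 0.993, -0.004, -0.006]
ft_force: [0.1, -0.7, -2.2]
grip_width: 0.0148
```

```bash
python3 - <<'E'
from h import *
plan([.5323,-.232,.15],163.7,grip=8)
E
```

```text
from [ 0.5292 -0.153   0.1841] yaw 166.36 q6 -0.04 F [ 0.1 -0.7 -2.2] t 15.45 w 0.0148
[-11.0, -37.8, 17.3, -0.3, -0.3, 1.3, 8]
[-11.8, -37.7, 17.2, -0.3, -0.3, 1.3, 8]
```

{"fn": "jog_arm", "kwargs": {"deltas": [[[-10, -30, 5, 0, -0.4, 1.2, 8], [-8, -22, 10, 0, -0.3, 1, 8], [-2, -6, 10, 0, 0, 0.4, 8], [0, 0, 5, 0, 0, 0, 8], [0, 0, 0, 0, 0, 0, 8]]]}}

```text
clock: 15.95
eef_pos: [0.5267, -0.2194, 0.144]
tool_rot: [0.146, 0.989, -0.004, -0.008]
ft_force: [-0.8, 0.3, -1.9]
grip_width: 0.0147
```

```bash
python3 - <<'E'
from h import *
plan([.5323,-.232,.10],163.7,grip=8)
E
```

```text
from [ 0.5267 -0.2194  0.144 ] yaw 163.19 q6 -0.1 F [-0.8  0.3 -1.9] t 15.95 w 0.0147
[-9.6, -10.0, 44.0, -0.5, -0.8, -0.5, 8]
```

{"fn": "jog_arm", "kwargs": {"deltas": [[[-9, -10, 15, -0.4, -0.6, -0.4, 8], [-1, -1, 15, 0, 0, 0, 8], [0, 0, 8, 0, 0, 0, 8], [0, 0, 0, 0, 0, 0, 8], [0, 0, 0, 0, 0, 0, 8]]]}}

```text
clock: 16.45
eef_pos: [0.5331, -0.2266, 0.1043]
tool_rot: [0.138, 0.99, 0.001, -0.003]
ft_force: [0.2, -0.8, -2.1]
grip_width: 0.0153
```

```bash
python3 - <<'E'
from h import *
plan([.5323,-.232,.088],163.7,grip=8)
snap('side','s2.png')
E
```

```text
from [ 0.5331 -0.2266  0.1043] yaw 164.14 q6 -0.12 F [ 0.2 -0.8 -2.1] t 16.45 w 0.0153
[-0.8, -5.4, 16.3, 0.0, -0.4, 0.4, 8]
```

{"fn": "jog_arm", "kwargs": {"deltas": [[[-1, -5, 5, 0, -0.3, 0.4, 8], [0, -1, 3, 0, 0, 0, 8], [0, 0, 0, 0, 0, 0, 8], [0, 0, 0, 0, 0, 0, 8]]]}}

```text
clock: 16.9
eef_pos: [0.5337, -0.2331, 0.0979]
tool_rot: [0.141, 0.99, -0.0, 0.001]
ft_force: [-0.9, -0.4, -2.4]
grip_width: 0.0148
```

```bash
python3 - <<'E'
from h import *
plan([.5323,-.232,.088],163.7,grip=8)
o,s=snap('side','s3.png'); p=o['eef_pos']
for d in masks_of('lid','side'):
    if np.hypot(*(np.array(d['at'])-proj('side',[*p[:2],p[2]-.01])))<40:
        print(d['pixels'].sum(),[np.round(v,4) for v in fit([('side',solid(d['pixels']),None)],SH['lid'],[*p[:2],-.2845],z=p[2]-.0232)])
cv2.imwrite('pics/s3c.png',cv2.resize(s[60:210,230:400],(680,600),interpolation=2)[:,:,::-1])
E
```

```text
from [ 0.5337 -0.2331  0.0979] yaw 163.75 q6 -0.13 F [-0.9 -0.4 -2.4] t 16.9 w 0.0148
[1.6, 0.7, 9.9, -0.0, 0.2, 0.1, 8]
2812 [array([ 0.5325, -0.2332, -0.2839]), array([0.0414])]
```

View pics/s3c.png

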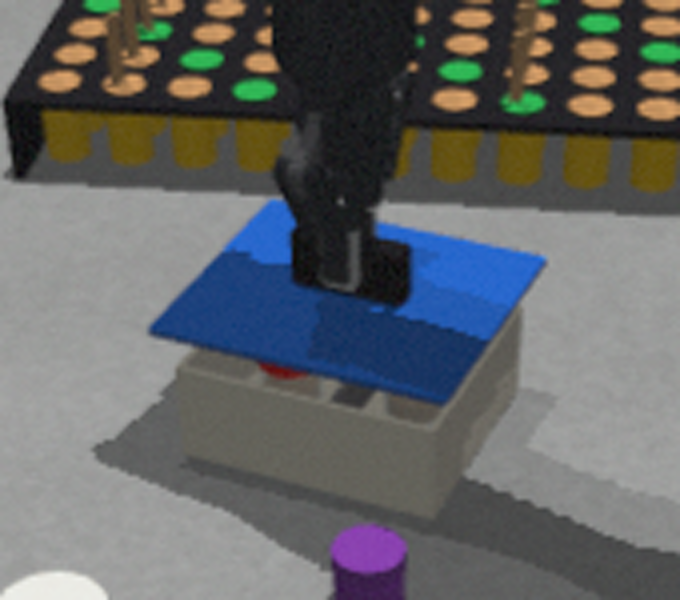

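The lid is square above the box and aligned within about 2.5 mm by the side-camera fit. Its lip has 10 mm to spare, so I'll lower it.

{"fn": "jog_arm", "kwargs": {"deltas": [[[1, 1, 5, 0, 0.1, 0, 8], [0, 0, 5, 0, 0, 0, 8], [0, 0, 4, 0, 0, 0, 8], [0, 0, 0, 0, 0, 0, 8]]]}}

```text
clock: 17.4
eef_pos: [0.5329, -0.2317, 0.0827]
tool_rot: [0.141, 0.99, -0.0, 0.0]
ft_force: [-0.4, -0.2, -1.3]
grip_width: 0.0154
```

{"fn": "jog_arm", "kwargs": {"deltas": [[[0, 0, 4, 0, 0, 0, 8], [0, 0, 3, 0, 0, 0, 8], [0, 0, 0, 0, 0, 0, 8]]]}}

```text
clock: 17.7
eef_pos: [0.5332, -0.2317, 0.0753]
tool_rot: [0.141, 0.99, -0.0, 0.001]
ft_force: [0.3, -0.9, -1.1]
grip_width: 0.0148
```

{"fn": "jog_arm", "kwargs": {"deltas": [[[0, 0, 2, 0, 0, 0, 8], [0, 0, 0, 0, 0, 0, 8]]]}}

```text
clock: 17.9
eef_pos: [0.5335, -0.2319, 0.0758]
tool_rot: [0.141, 0.99, -0.0, 0.002]
ft_force: [-0.5, -0.8, -1.7]
grip_width: 0.0148
```

{"fn": "jog_arm", "kwargs": {"deltas": [[[0, 0, 3, 0, 0, 0, 8], [0, 0, 0, 0, 0, 0, 8]]]}}

```text
clock: 18.1
eef_pos: [0.5343, -0.2323, 0.0757]
tool_rot: [0.141, 0.99, -0.001, 0.003]
ft_force: [0.3, -0.7, -2.0]
grip_width: 0.0145
```

{"fn": "jog_arm", "kwargs": {"deltas": [[[0, 0, 0, 0, 0, 0, 25], [0, 0, 0, 0, 0, 0, 45], [0, 0, 0, 0, 0, 0, 60], [0, 0, -5, 0, 0, 0, 60], [0, 0, -12, 0, 0, 0, 60]]]}}

```text
clock: 18.6
eef_pos: [0.5334, -0.2319, 0.0912]
tool_rot: [0.141, 0.99, -0.001, 0.002]
ft_force: [-0.3, -0.2, -0.4]
grip_width: 0.0603
```

{"fn": "jog_arm", "kwargs": {"deltas": [[[0, 0, -25, 0, 0, 0, 60], [0, 0, -40, 0, 0, 0, 60], [0, 0, -40, 0, 0, 0, 60], [0, 0, -30, 0, 0, 0, 60], [0, 0, 0, 0, 0, 0, 60]]]}}

```text
clock: 19.1
eef_pos: [0.5331, -0.2317, 0.2361]
tool_rot: [0.141, 0.99, -0.001, 0.003]
ft_force: [1.2, 0.4, -0.4]
grip_width: 0.06
```

```bash
python3 - <<'E'
from h import *
o,w=snap('wrist'); o2,s=snap('side')
print(o['clock'],o['eef_pos'],o['ft_force'])
V=[]
for cn,ob in(('wrist',o),('side',o2)):
    for d in masks_of('lid',cn):
        if np.hypot(*(np.array(d['at'])-proj(cn,[.5323,-.232,.066],ob)))<35:
            V.append((cn,solid(d['pixels']),ob)); break
for v in V:
    for z in (.049,.052,.055): print(v[0],z,[np.round(q,4) for q in fit([v],SH['lid'],[.5323,-.232,-.2845],z=z)])
for z in (.046,.049,.052,.055,.058): print('both',z,[np.round(q,4) for q in fit(V,SH['lid'],[.5323,-.232,-.2845],z=z)])
for d in masks_of('green_jar','side'): print(np.round(d['at']),toz('side',d['at'],.03).round(3))
cv2.imwrite('pics/final.png',np.hstack([cv2.resize(w,(440,330)),cv2.resize(s[90:240,260:400],(308,330),interpolation=2)])[:,:,::-1])
E
```

```text
19.1 [ 0.53308337 -0.2317472   0.23607628] [ 1.19424581  0.42933726 -0.38397759]
wrist 0.049 [array([ 0.5347, -0.2318, -0.2825]), array([0.011])]
wrist 0.052 [array([ 0.5345, -0.2316, -0.2791]), array([0.014])]
wrist 0.055 [array([ 0.5344, -0.2314, -0.2777]), array([0.0292])]
side 0.049 [array([ 0.5345, -0.2372, -0.2915]), array([0.0294])]
side 0.052 [array([ 0.5338, -0.2326, -0.2871]), array([0.0365])]
side 0.055 [array([ 0.5333, -0.2285, -0.2861]), array([0.045])]
both 0.046 [array([ 0.5362, -0.2344, -0.2896]), array([0.0436, 0.0869])]
both 0.049 [array([ 0.5349, -0.2325, -0.2853]), array([0.0144, 0.0586])]
both 0.052 [array([ 0.5343, -0.2318, -0.2794]), array([0.0142, 0.0381])]
both 0.055 [array([ 0.5337, -0.2303, -0.2861]), array([0.0333, 0.0522])]
both 0.058 [array([ 0.5326, -0.2286, -0.2839]), array([0.0585, 0.084 ])]
[344. 228.] [0.447 0.014 0.03 ]
```

View pics/final.png

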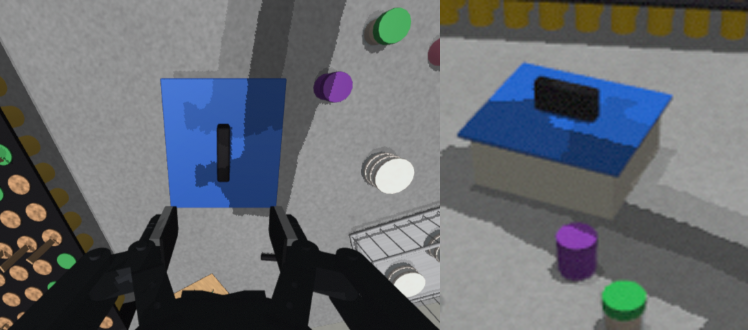

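The lid is flat on the box at z ≈ 52 mm, about 2 mm off centre and turned less than 1°, with the gripper clear. Green is still upright where it was. Handing in.

```bash
python3 -c "
from workcell import job_done; print(job_done())"
```

```text
the job is handed in; nothing more can be done
None
```

I stood the red-capped jar in the empty compartment, set the largest blue lid on the box, and handed the job in at about 19 s. `job_done()` gives no verdict, so the results below are my own checks.

- **Jar:** before the lid went on, the wrist and side cameras put it upright at about (0.041, −0.001) m in the box frame. It is now hidden under the lid.
- **Lid:** the joint wrist and side fit matched best at 52 mm above the box's origin. The lid was about 2 mm off centre and turned less than 1°. The tool also stopped at the expected seated height, and the lid looks flat in the picture. I didn't measure its tilt separately.
- **Green jar:** still upright and within about 2 mm of where the side camera first saw it.
- **Disagreements:**
  - The force reading hardly changed when either the jar or the lid touched down, so I judged contact from the tool no longer going lower.
  - Taken alone, each camera fits slightly better at 49 mm than at 52 mm.

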